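# Shut the key box: fold the lid over and tuck it under its keeper lip

### The job

The key box on the mudroom bench stands open. With your fingertips, push its sprung lid over from behind, press it down flat and slide it forward by its thumb stop until its front edge is tucked fully home beneath the brass keeper lip, so that it stays shut when you let go. Do not grip the lid or touch its inner face, do not force it, and leave the shoehorn, ice scraper, flashlight and key dish where they lie.

Things in the scene. Friction and masses are not known exactly. Their poses are not given: they have to be found in the camera images.
- key_box: open wooden box screwed to the bench, 164 (x) by 130 (y) by 55 mm high, walls 8 mm; origin: centre of its underside, on the bench. Its +x points from the hinge side to the side with the brass keeper lip: the way the lid folds and slides. The hinge axis runs along its y at rim height (55 mm), at x = -77 mm plus slide.
- slide (a joint): slotted hinge of the lid: how far hinge and lid have been slid along the box's +x, 0 to 0.025 m (0.025 = home). It starts near 0, is held by about 3 N of friction and stays where it is left.
- lid (a joint): hinge angle of the lid, rad: 0 flat on the rim, 1.57 upright, 1.95 back stop. Starts about upright; a spring lifts it again unless tucked; folding takes under 0.2 N m (2 to 3 N at the thumb stop). Pale wooden plate 130 mm wide, 6 mm thick, free edge 130 mm from the hinge axis; when flat, its underside is 55 mm and its outer (upper) face 61 mm above the bench.
- thumb_stop (a point): top middle of the thumb stop's step. The stop is a ridge across the lid's outer face, 100 mm wide, 8 mm high: an upright step facing the hinge, 93 mm from the hinge axis, then a slope towards the lip down to the face at 110 mm. A fingertip pressing the lid on the hinge side of the step can push it forward. Axes: x from hinge to free edge, z out of the outer face.
- lid_edge (a point): middle of the lid's free edge, at half its thickness; axes as for the thumb stop.
- lip (a point): inner edge of the flat of the brass keeper lip, underside, mid-width: x = 68 mm on the box, 64 mm above the bench (3 mm over the flat lid). Lip rigid, 90 mm wide, 3 mm thick; the flat runs 14 mm on to an upright leaf; from x = 58 to 68 mm it flares up 5 mm. The flat lid's edge is at x = 53 mm with slide 0, 78 mm with 0.025. A lid slid forward before folding lands on top of it.
- lid_inside: thin cork panel, 75 by 106 by 3 mm, on the lid's inner face; it lies from 44 to 119 mm from the hinge axis, and is not to be touched. Origin on the hinge axis, axes as for the thumb stop.
- shoehorn: loose steel shoehorn, 180 mm long, 30 mm wide, flat on the bench; origin under its middle
- ice_scraper: loose blue plastic ice scraper, 190 mm long, 90 mm wide at the blade, 18 mm high; origin under its middle
- flashlight: loose aluminium flashlight lying down, 140 mm long, 36 mm at the head; origin under its middle
- key_dish: loose green ceramic key dish, 110 mm across, 30 mm high; origin: centre of its underside
There are look-alikes about, which are no part of the job. Several things have the shape of the key_box; the one meant has the colours described above.

How it is judged:
By the outcome, as a careful person would: the job done as asked, in the order asked, and still so for the second after the job is handed in, with the robot touching nothing.
It also fails if it takes over 35 s, if anything falls off the work surface, if the arm or the gripper's body presses on something with over 40 N, if the wrist force passes 120 N, or if a joint passes its speed limit or range.

### The arm

A 7-joint arm with a two-finger parallel gripper is mounted at the origin on the work surface. World frame = base frame: x ahead of the robot, y to its left, z up, the work surface at z = 0. Lengths are in m, angles in rad, forces in N, time in s.
With the tool pointing down it reaches from about 0.35 to 0.9 m from the base axis. Payload 8.1 kg.
Tool frame: the origin (TCP) lies at the very end of the fingers, on their centre line; the grasp point (between the pads) lies 19 mm behind it; z points along the fingers, x is the direction in which the jaws open and shut, and the axes are right-handed (so a half turn about z gives the same grasp; the last joint's range is limited). The gripper opens to 92 mm and grips with 3 to 60 N. Pads are 19 mm wide; open, the fingers measure 130 mm over their backs; the gripper's body (75 mm by 190 mm) begins 47 mm behind the grasp point.
Start: joints at [1.075, 0.434, 0.025, 1.573, -0.012, 1.134, -0.075], TCP at [0.239, -0.577, 0.227] pointing down, gripper open.
Joint ranges: [-2.62, 2.62], [-0.44, 2.09], [-1.27, 1.32], [0.08, 2.57], [-1.32, 4.46], [0.12, 2], [-2.74, 2.74]. Speed limits (rad/s): [2.22, 2.22, 3.01, 3.01, 3.14, 3.14, 3.14].

### API

Orientations are given as a rotation vector (axis times angle).
In Python, from station import manip gives the robot as it stands.
- The arm moves only by the tool carry_out, never from a script. Its argument "series" is a list of rows, each a list of 2 entries, a list of its own where there are three numbers: the shift along the world's x, y, z in cm, then the turn about the world's z in rad. In form: [[[tx, ty, tz], twist], ...]. A call has 1 to 8 rows; each row shifts and turns the pose as measured when the row begins; what a row does not reach is not made up. A row lasts 1/12 s, in which the tool goes at most 41.7 mm and 7.16 degrees, less where a joint would pass 70% of its speed; a pose out of reach is approached as far as the arm can. A call is refused whole if a number of a shift passes 4.17 or a number of a turn 0.125, either way. A call with a gripper value outside its range is refused whole. "grip" is the opening, from -1 (shut) to 1 (fully open), set as the call begins (left out, the last holds). The fingers move at their own pace and stop on an object; "grip_force" is the grip in N (left out, the last holds). Time passes only in rows, so rows that do not move let the fingers close. It gives the time, the measured TCP pose, the force and the opening at its end, in the units of the state.
- manip.read_state(): the state, without advancing time (a new reading comes with each control period).
- manip.snapshot(name): name is "side" or "top"; returns a dict with "pixels" (420x560x3 uint8, red, green, blue), "K" (3x3 intrinsics, pixels), "R" (3x3) and "t" (3): a world point X has camera coordinates R X + t. Camera axes: x right, y down, z forward; pixel columns grow to the right and rows downward; lengths in m; the calibration is good to about 2 mm. A picture is of the moment at which its call begins. There is no depth.
- manip.job_done(): hands the job in, once; it reports no verdict.
Trained networks look in the newest picture that a camera, given by its name, has taken for a name from the list of things; names that differ only in an ending like _2 or _b are one class to them, and where a whole thing is asked for, a point or a joint stands for the part that bears it (a point fixed in the world has none). Each returns a list of dicts, best first, with "conf" (0 to 1); they miss things now and then, are a little off and sometimes report something else, mostly with a low value. They report only what shows in the picture. A call takes as long as a camera call. They do not tell look-alikes from the thing itself.
- manip.search_frame(thing, camera): "extent" ([centre column, centre row, width, height] in pixels, round what is visible of it).
- manip.tip_of(thing, camera): "uv" ([column, row] in pixels: a listed point, or the origin of a listed thing).
The state is a dict: "clock": time; "joint_pos": joint angles; "dq": joint speeds; "joint_efforts": joint torques, N m; "tool_pos": TCP position; "tcp_rot": TCP orientation; "ft_force": force on the tool from outside, world axes, zero at the start; "ft_torque": the same for the moment, N m; "gripper_width": finger opening in m.
Only numpy, scipy, OpenCV 4.12 (cv2) and the standard library are available. Lean on these libraries where they do the work, as an engineer would, in place of code of your own. Each camera call takes 0.05 s, during which the arm holds its last target. There are 200 camera calls.

## Working session

There is one attempt and no reset: what is moved stays moved. The work goes in short steps, Python scripts to look and compute and a tool call to move; the robot and the scene stay as the last step left them, time stands still between calls to the robot, and variables do not carry over. Pictures are saved under pics/ and viewed, about 8 in all and at most 12, crops included, and the job is handed in when it is done.

Besides the shell and the picture viewer there is one more tool, called after "Emit:" by a JSON object that holds its "method" and its "body", one argument or row to a line. carry_out: Moves the arm, as the interface text tells. Its arguments: {"type":"object","properties":{"series":{"type":"array"},"grip":{"type":"number"},"grip_force":{"type":"number"}},"required":["series"]}

```bash
mkdir -p pics
cat > h.py <<'E'
from station import manip
import cv2, numpy as np
def snap(c,f):
    s=manip.snapshot(c); cv2.imwrite('pics/'+f,s['pixels'][:,:,::-1]); return s
E
python3 - <<'E'
from h import *
for c in('top','side'):
    s=snap(c,c+'0.png'); np.savez(c+'.npz',K=s['K'],R=s['R'],t=s['t'])
    print(c,s['K'].tolist(),(-s['R'].T@s['t']).round(3),s['R'].round(3).tolist())
    for n in('key_box','lip','thumb_stop','lid_edge','lid_inside'):
        print(n,[(np.round(d['uv']).tolist(),round(d['conf'],2)) for d in manip.tip_of(n,c)][:4])
    for n in('shoehorn','ice_scraper','flashlight','key_dish','lid'):
        print(n,[(np.round(d['extent']).tolist(),round(d['conf'],2)) for d in manip.search_frame(n,c)][:3])
st=manip.read_state();print(st)
E
```

```text
top [[386.4564274357754, 0.0, 275.5463370154703], [0.0, 386.4564274357754, 206.48544220797748], [0.0, 0.0, 1.0]] [ 0.379 -0.021  0.854] [[-0.012, -1.0, -0.008], [-0.994, 0.013, -0.104], [0.104, 0.007, -0.995]]
key_box [([389.0, 243.0], 0.72), ([145.0, 323.0], 0.71), ([269.0, 182.0], 0.58), ([391.0, 132.0], 0.57)]
lip [([98.0, 343.0], 0.93), ([241.0, 192.0], 0.92), ([375.0, 262.0], 0.7), ([375.0, 142.0], 0.56)]
thumb_stop [([393.0, 247.0], 0.88), ([123.0, 338.0], 0.85), ([394.0, 126.0], 0.79), ([318.0, 138.0], 0.74)]
lid_edge [([378.0, 140.0], 0.92), ([377.0, 261.0], 0.8), ([318.0, 126.0], 0.77), ([109.0, 338.0], 0.68)]
lid_inside [([299.0, 157.0], 0.59)]
shoehorn [([295.0, 227.0, 64.0, 57.0], 0.83)]
ice_scraper [([189.0, 152.0, 85.0, 58.0], 0.81)]
flashlight [([265.0, 108.0, 67.0, 29.0], 0.89)]
key_dish [([200.0, 232.0, 53.0, 52.0], 0.9), ([309.0, 142.0, 53.0, 81.0], 0.33)]
lid [([311.0, 143.0, 52.0, 74.0], 0.85), ([402.0, 241.0, 90.0, 92.0], 0.81), ([139.0, 331.0, 77.0, 84.0], 0.79)]
side [[380.59468092179367, 0.0, 273.9530204782637], [0.0, 380.59468092179367, 212.61691982788005], [
[... 872 characters left out ...]
0], 0.71)]
{'clock': 1.1, 'joint_pos': array([ 1.07541014,  0.43447667,  0.02498628,  1.57321448, -0.01159569,
        1.13401401, -0.07509704]), 'dq': array([ 0.00078377,  0.00042331, -0.00151113, -0.00012487,  0.00173495,
        0.00118173,  0.00216484]), 'joint_efforts': array([-8.60351502e-04, -6.67683792e+01,  9.84165184e-01, -3.14810050e+01,
       -6.04944932e-02,  3.25249729e-02,  2.91226115e-05]), 'tool_pos': array([ 0.23920816, -0.5774127 ,  0.22675057]), 'tcp_rot': array([ 2.61213547e+00, -1.74533668e+00,  3.70837240e-05]), 'ft_force': array([ 0.82230127, -0.39963973,  0.24828801]), 'ft_torque': array([-0.01965356, -0.00377964, -0.01856954]), 'gripper_width': 0.09195546121774181}
```

View pics/top0.png

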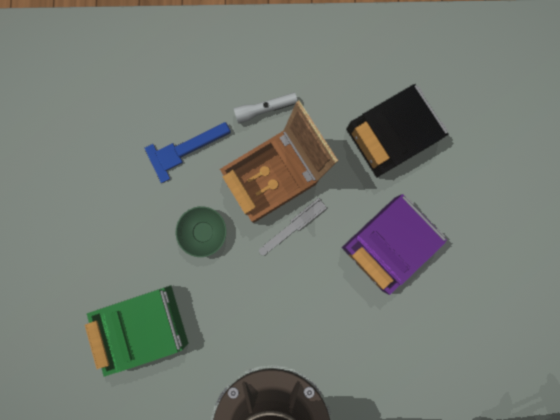

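View pics/side0.png

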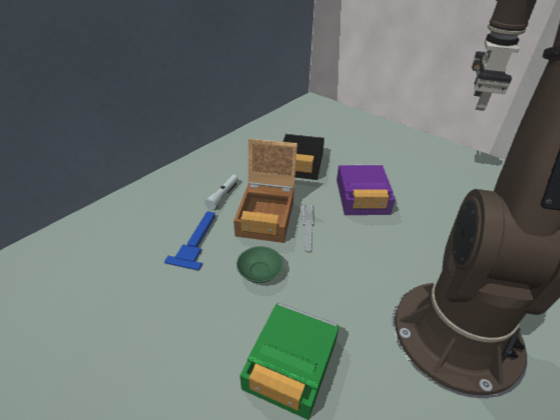

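The wooden key box is at about (269,182) in top and (268,205) in side. Its lid is up on the right, and the lip is at the lower left (241,192). I'll enlarge both views for an accurate pose.

Run:
```python
from h import *
a=cv2.imread('pics/top0.png')[95:230,215:345]; b=cv2.imread('pics/side0.png')[130:250,225:310]
a=cv2.resize(a,None,fx=3.2,fy=4,interpolation=2)[:540]; a=cv2.resize(cv2.imread('pics/top0.png')[95:230,215:345],(520,540),interpolation=2)
b=cv2.resize(b,(340,480),interpolation=2)
b=cv2.copyMakeBorder(b,0,60,0,0,0); c=np.hstack([a,b]); c=c[:, :800]
cv2.imwrite('pics/crop.png',c)
```

```text
(no output)
```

View pics/crop.png

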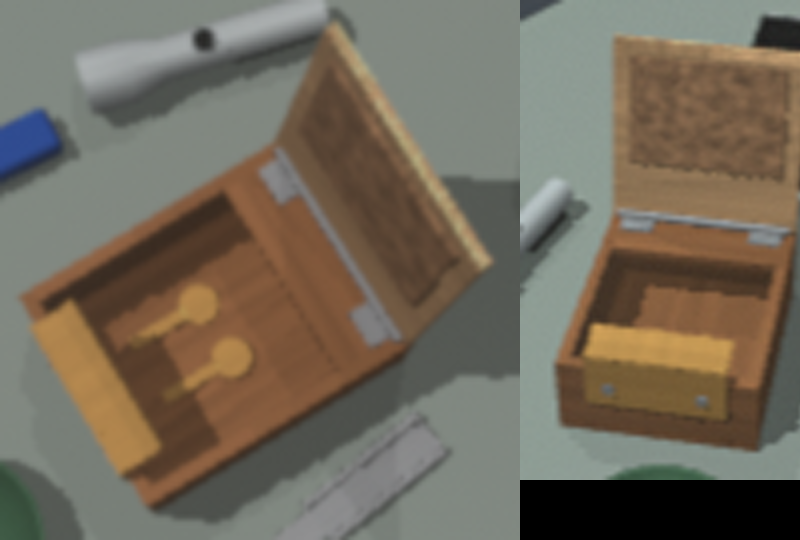

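```bash
cat > fit.py <<'E'
import numpy as np
from scipy.optimize import least_squares
C={c:np.load(c+'.npz') for c in('top','side')}
def proj(c,X):
    q=C[c]['K']@(C[c]['R']@X+C[c]['t']); return q[:2]/q[2]
def world(p,X): 
    c,s=np.cos(p[2]),np.sin(p[2]); return np.array([p[0]+c*X[0]-s*X[1],p[1]+s*X[0]+c*X[1],X[2]])
def lidpt(th,r,y,h,sl=0): return np.array([-.077+sl+r*np.cos(th)-h*np.sin(th),y,.055+r*np.sin(th)+h*np.cos(th)])
E
python3 - <<'E'
from fit import *
T=lambda u,v:np.array([215+u/4,95+v/4]); S=lambda u,v:np.array([225+(u-520)/4,130+v/4])
F=[('top',T(22,297),(.082,-.065,.055)),('top',T(403,340),(-.082,.065,.055)),('top',T(275,148),(-.082,-.065,.055)),
('top',T(150,508),(.082,.065,.0)),('top',T(68,303),(.058,-.045,.069)),('top',T(160,442),(.058,.045,.069)),
('side',S(557,362),(.082,-.065,.055)),('side',S(562,425),(.082,-.065,0)),('side',S(757,450),(.082,.065,0)),
('side',S(592,325),(.058,-.045,.069)),('side',S(733,341),(.058,.045,.069))]
L=[('top',T(335,22),-.065,.006),('top',T(492,264),.065,.006),('side',S(614,37),-.065,.003)]
def f(p):
    return np.concatenate([proj(c,world(p,X))-u for c,u,X in F]+[proj(c,world(p,lidpt(p[3],.13,y,h)))-u for c,u,y,h in L])
r=least_squares(f,[.42,0,2.1,1.57],loss='soft_l1'); p=r.x; np.save('p.npy',p)
print(p.round(4)); print(f(p).reshape(-1,2).round(1).tolist())
for X in[(-.14,0,.2),(-.10,0,.13),(.03,0,.06)]: print(X,world(p,X).round(4))
print('ux',np.cos(p[2]),np.sin(p[2]))
E
```

```text
[5.2850e-01 1.0000e-04 2.1156e+00 1.7809e+00]
[[-2.3, 0.6], [1.6, 0.9], [0.6, -2.4], [-0.2, 1.9], [0.1, -0.2], [-0.1, 1.9], [-0.8, -0.3], [-0.7, -0.4], [-0.0, -0.2], [0.2, -0.5], [0.1, -0.2], [-0.2, -0.1], [-0.3, -0.4], [-0.1, -1.5]]
(-0.14, 0, 0.2) [ 0.601  -0.1196  0.2   ]
(-0.1, 0, 0.13) [ 0.5803 -0.0854  0.13  ]
(0.03, 0, 0.06) [0.5129 0.0258 0.06  ]
ux -0.5182783206794503 0.8552120101551947
```

Run:
```python
from fit import *
T=lambda u,v:np.array([215+u/4,95+v/4]); S=lambda u,v:np.array([225+(u-520)/4,130+v/4])
F=[('top',T(22,297),(.082,-.065,.055)),
('top',T(150,508),(.082,.065,.0)),('top',T(68,303),(.058,-.045,.069)),('top',T(160,442),(.058,.045,.069)),
('side',S(557,362),(.082,-.065,.055)),('side',S(562,425),(.082,-.065,0)),('side',S(757,450),(.082,.065,0)),
('side',S(592,325),(.058,-.045,.069)),('side',S(733,341),(.058,.045,.069))]
L=[('top',T(335,22),-.065,.006,.13),('top',T(492,264),.065,.006,.13),('side',S(614,37),-.065,.003,.13),('top',T(275,148),-.065,0,0),('top',T(400,338),.065,0,0)]
def f(p):
    return np.concatenate([proj(c,world(p,X))-u for c,u,X in F]+[proj(c,world(p,lidpt(p[3],R,y,h)))-u for c,u,y,h,R in L])
r=least_squares(f,[.42,0,2.1,1.57],loss='soft_l1'); p=r.x; np.save('p.npy',p)
print(p.round(4)); print(f(p).reshape(-1,2).round(1).tolist())
from station import manip
from scipy.spatial.transform import Rotation as Ro
st=manip.read_state(); M=Ro.from_rotvec(st['tcp_rot']).as_matrix(); a=np.arctan2(M[1,0],M[0,0])
print('toolx yaw',a,'turn to box y',[(p[2]+k*np.pi/2-a+np.pi)%(2*np.pi)-np.pi for k in(1,-1)],st['tool_pos'],M.round(2).tolist())
for X in[(-.15,0,.23),(-.14,0,.13)]: print(X,world(p,X).round(4))
```

```text
[ 5.2880e-01 -6.0000e-04  2.1129e+00  1.7733e+00]
[[-1.9, 0.3], [0.0, 1.7], [0.4, -0.5], [0.2, 1.7], [-0.8, -0.6], [-0.6, -0.7], [-0.0, -0.4], [0.2, -0.8], [0.2, -0.4], [-0.1, 0.0], [-0.3, -0.2], [0.1, -1.6], [-0.9, -1.3], [0.6, 2.6]]
toolx yaw -1.178077955283396 turn to box y [np.float64(-1.4213777906035965), np.float64(1.7202148629861966)] [ 0.23920816 -0.5774127   0.22675057] [[0.38, -0.92, 0.0], [-0.92, -0.38, -0.0], [0.0, 0.0, -1.0]]
(-0.15, 0, 0.23) [ 0.6062 -0.1291  0.23  ]
(-0.14, 0, 0.13) [ 0.6011 -0.1205  0.13  ]
```

Emit:
{"method": "carry_out", "body": {
  "series": [
    [[2.3,2.8,0.4],0.11],
    [[2.3,2.8,0.4],0.11],
    [[2.3,2.8,0.4],0.11],
    [[2.3,2.8,0.4],0.11],
    [[2.3,2.8,0],0.11],
    [[2.3,2.8,0],0.11],
    [[2.3,2.8,0],0.11],
    [[2.3,2.8,0],0.11]
  ],
  "grip": -1
}}

```text
clock: 1.77
tool_pos: [0.42, -0.3518, 0.2438]
tcp_rot: [3.102, -0.437, 0.003]
ft_force: [0.5, -0.5, 0.7]
gripper_width: 0.0429
```

Emit:
{"method": "carry_out", "body": {
  "series": [
    [[2.3,2.7,0],0.11],
    [[2.3,2.7,0],0.11],
    [[2.3,2.7,0],0.11],
    [[2.3,2.7,0],0.11],
    [[2.3,2.7,0],0.11],
    [[2.3,2.7,0],0.11]
  ]
}}

```text
clock: 2.27
tool_pos: [0.5635, -0.1809, 0.2458]
tcp_rot: [3.065, 0.642, 0.013]
ft_force: [1.0, -0.6, 0.9]
gripper_width: 0.0036
```

```bash
cat > w.py <<'E'
from fit import *
from station import manip
from scipy.spatial.transform import Rotation as Ro
def rep():
    p=np.load('p.npy'); st=manip.read_state(); M=Ro.from_rotvec(st['tcp_rot']).as_matrix()
    d=st['tool_pos']-[p[0],p[1],0]; c,s=np.cos(p[2]),np.sin(p[2])
    fr=st['ft_force']
    print('t',round(st['clock'],2),'box xyz mm',(1e3*np.array([c*d[0]+s*d[1],-s*d[0]+c*d[1],d[2]])).round(1),'turn left',round((p[2]-np.pi/2-np.arctan2(M[1,0],M[0,0])+np.pi)%(2*np.pi)-np.pi,3),'F box',np.round([c*fr[0]+s*fr[1],-s*fr[0]+c*fr[1],fr[2]],1),'w',st['gripper_width'],'tcp',st['tool_pos'].round(4),'q',st['joint_pos'].round(2))
if __name__=='__main__': rep()
E
python3 w.py
```

```text
t 2.27 box xyz mm [-172.3   63.3  245.8] turn left 0.129 F box [-1.  -0.6  0.9] w 0.0036188501319175687 tcp [ 0.5635 -0.1809  0.2458] q [ 0.55  0.4  -0.47  1.61  0.2   1.16  0.45]
```

Emit:
{"method": "carry_out", "body": {
  "series": [
    [[2.1,2.6,0],0.07],
    [[2.1,2.6,0],0.06],
    [[0,0,-3],0],
    [[0,0,-3],0],
    [[0,0,-2.5],0],
    [[0,0,-2],0],
    [[0,0,0],0]
  ]
}}

```text
clock: 2.85
tool_pos: [0.6145, -0.1131, 0.1395]
tcp_rot: [3.008, 0.885, 0.032]
ft_force: [-1.5, -0.1, -0.3]
gripper_width: 0.0003
```

```bash
python3 w.py
python3 - <<'E'
from h import *
s=snap('top','t1.png');b=snap('side','s1.png')
a=cv2.resize(s['pixels'][90:240,210:370,::-1],(427,400),interpolation=2);b=cv2.resize(b['pixels'][90:240,225:365,::-1],(373,400),interpolation=2)
cv2.imwrite('pics/c1.png',np.hstack([a,b]))
E
```

```text
t 2.85 box xyz mm [-140.5  -15.3  139.5] turn left -0.03 F box [ 0.6  1.3 -0.3] w 0.0003262703880638623 tcp [ 0.6145 -0.1131  0.1395] q [ 0.42  0.55 -0.48  1.67  0.3   0.98  0.41]
```

View pics/c1.png

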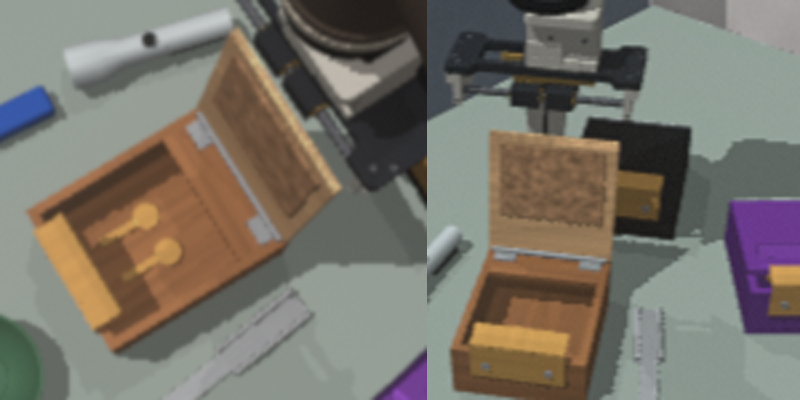

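Emit:
{"method": "carry_out", "body": {
  "series": [
    [[-1.3,-0.8,-1.0],-0.03],
    [[0,0,0],0],
    [[-0.4,0.7,0],0],
    [[-0.4,0.7,0],0],
    [[-0.4,0.7,0],0],
    [[-0.4,0.7,0],0],
    [[-0.4,0.7,0],0],
    [[0,0,0],0]
  ]
}}

```text
clock: 3.62
tool_pos: [0.5882, -0.0823, 0.1441]
tcp_rot: [3.013, 0.837, 0.061]
ft_force: [0.4, 0.5, -0.3]
gripper_width: 0.0005
```

```bash
python3 w.py
```

```text
t 3.62 box xyz mm [-100.6   -8.7  144.1] turn left -0.001 F box [ 0.2 -0.5 -0.3] w 0.0004924593294135774 tcp [ 0.5882 -0.0823  0.1441] q [ 0.4   0.49 -0.49  1.76  0.29  0.92  0.33]
```

Emit:
{"method": "carry_out", "body": {
  "series": [
    [[-0.4,0.6,-0.7],0],
    [[-0.5,0.6,-0.6],0],
    [[-0.4,0.6,-0.3],0],
    [[-0.4,0.6,-0.2],0],
    [[0,0,0],0]
  ]
}}

```text
clock: 4.03
tool_pos: [0.5697, -0.0549, 0.1246]
tcp_rot: [3.012, 0.84, 0.063]
ft_force: [1.0, -0.1, -0.8]
gripper_width: 0.0004
```

```bash
python3 w.py
```

```text
t 4.03 box xyz mm [-67.6  -7.  124.6] turn left -0.002 F box [-0.6 -0.8 -0.8] w 0.0004371452519783286 tcp [ 0.5697 -0.0549  0.1246] q [ 0.36  0.48 -0.49  1.83  0.3   0.86  0.27]
```

Emit:
{"method": "carry_out", "body": {
  "series": [
    [[-0.35,0.58,0],0],
    [[-0.35,0.58,-0.2],0],
    [[-0.42,0.7,-0.5],0],
    [[-0.42,0.7,-0.6],0],
    [[-0.34,0.57,-0.7],0],
    [[0,0,0],0]
  ]
}}

```text
clock: 4.53
tool_pos: [0.5486, -0.0211, 0.1023]
tcp_rot: [3.012, 0.838, 0.062]
ft_force: [-0.0, 0.0, 0.2]
gripper_width: 0.0006
```

```bash
python3 w.py
```

```text
t 4.53 box xyz mm [-27.8  -6.4 102.3] turn left -0.001 F box [ 0.  -0.   0.2] w 0.0006105491079944991 tcp [ 0.5486 -0.0211  0.1023] q [ 0.3   0.48 -0.49  1.91  0.32  0.79  0.18]
```

Emit:
{"method": "carry_out", "body": {
  "series": [
    [[-0.25,0.4,-0.7],0],
    [[-0.2,0.35,-0.8],0],
    [[-0.15,0.25,-0.8],0],
    [[-0.1,0.17,-0.8],0],
    [[-0.05,0.1,-0.7],0],
    [[0,0,0],0]
  ]
}}

```text
clock: 5.03
tool_pos: [0.5407, -0.0067, 0.0604]
tcp_rot: [3.011, 0.839, 0.063]
ft_force: [-0.8, -0.4, 9.0]
gripper_width: 0.001
```

```bash
python3 w.py
python3 - <<'E'
from h import *
s=snap('top','t2.png');b=snap('side','s2.png')
a=cv2.resize(s['pixels'][90:240,210:370,::-1],(427,400),interpolation=2);b=cv2.resize(b['pixels'][90:240,225:365,::-1],(373,400),interpolation=2)
cv2.imwrite('pics/c2.png',np.hstack([a,b]))
E
```

```text
t 5.03 box xyz mm [-11.3  -7.1  60.4] turn left -0.002 F box [0.  0.9 9. ] w 0.001026625480837469 tcp [ 0.5407 -0.0067  0.0604] q [ 0.25  0.53 -0.46  1.97  0.37  0.69  0.1 ]
```

View pics/c2.png

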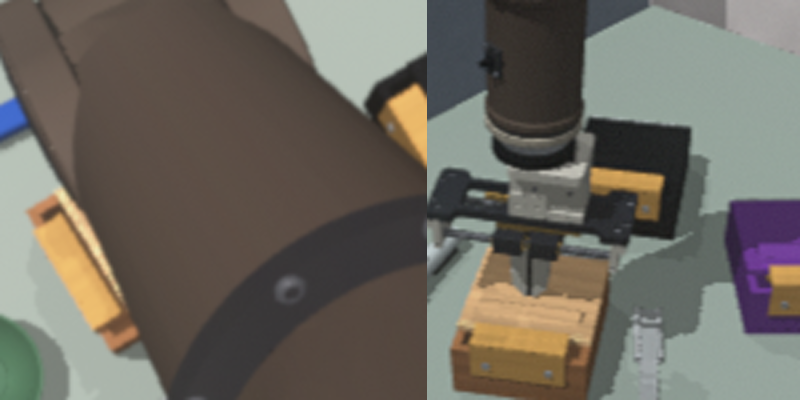

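The lid is flat at (530,310), with its edge just short of the lip and the tips pressing at 9 N. Now I'll slide it forward.

Emit:
{"method": "carry_out", "body": {
  "series": [
    [[-0.3,0.5,-0.05],0],
    [[-0.3,0.5,-0.05],0],
    [[-0.3,0.5,-0.05],0],
    [[-0.2,0.35,-0.05],0]
  ]
}}

```text
clock: 5.47
tool_pos: [0.5325, 0.0079, 0.06]
tcp_rot: [3.008, 0.829, 0.068]
ft_force: [-2.4, -4.9, 12.8]
gripper_width: 0.0003
```

```bash
python3 w.py
```

```text
t 5.47 box xyz mm [ 5.4 -7.5 60. ] turn left 0.004 F box [-3.   4.6 12.8] w 0.00027051421679085406 tcp [0.5325 0.0079 0.06  ] q [ 0.21  0.51 -0.45  1.99  0.38  0.67  0.06]
```

Emit:
{"method": "carry_out", "body": {
  "series": [
    [[-0.3,0.5,0],0],
    [[-0.3,0.5,0],0],
    [[-0.3,0.5,0],0],
    [[-0.3,0.5,0],0]
  ]
}}

```text
clock: 5.8
tool_pos: [0.5231, 0.0246, 0.0611]
tcp_rot: [3.005, 0.819, 0.073]
ft_force: [0.7, -0.8, 4.1]
gripper_width: 0.0006
```

```bash
python3 w.py
```

```text
t 5.8 box xyz mm [24.6 -8.1 61.1] turn left 0.009 F box [-1.1 -0.2  4.1] w 0.0005789029166205917 tcp [0.5231 0.0246 0.0611] q [ 0.17  0.5  -0.45  2.01  0.38  0.66  0.01]
```

Emit:
{"method": "carry_out", "body": {
  "series": [
    [[-0.2,0.35,-0.03],0],
    [[-0.2,0.35,-0.03],0],
    [[-0.2,0.3,-0.03],0]
  ]
}}

```text
clock: 6.05
tool_pos: [0.5205, 0.0295, 0.0608]
tcp_rot: [2.999, 0.811, 0.079]
ft_force: [9.1, -15.0, 2.4]
gripper_width: 0.0007
```

```bash
python3 w.py
```

```text
t 6.05 box xyz mm [30.1 -8.4 60.8] turn left 0.013 F box [-17.6  -0.1   2.4] w 0.0006864391259810644 tcp [0.5205 0.0295 0.0608] q [ 0.15  0.49 -0.44  2.03  0.39  0.65 -0.02]
```

Resistance jumped to 17.6 N at x = 30 mm, and home is expected near 31.5 mm. I'll release and look.

Emit:
{"method": "carry_out", "body": {
  "series": [
    [[0.3,-0.5,0],0],
    [[0.3,-0.5,0.3],0],
    [[0,0,2.5],0],
    [[0,0,3.5],0],
    [[0,0,3.5],0],
    [[0,0,3.5],0],
    [[3,-3,2],0],
    [[3,-3,1],0]
  ]
}}

```text
clock: 6.72
tool_pos: [0.5736, -0.0299, 0.2241]
tcp_rot: [3.004, 0.839, 0.054]
ft_force: [1.1, 0.2, 0.2]
gripper_width: 0.0004
```

Emit:
{"method": "carry_out", "body": {
  "series": [
    [[3,-3,0],0],
    [[3,-3,0],0],
    [[2,-4,0],0],
    [[1,-4,0],0],
    [[0,-4,0],0],
    [[0,-4,0],0],
    [[0,-3,0],0],
    [[0,0,0],0]
  ]
}}

```text
clock: 7.38
tool_pos: [0.6657, -0.288, 0.2234]
tcp_rot: [3.009, 0.849, 0.06]
ft_force: [-0.3, -0.6, -0.3]
gripper_width: 0.0003
```

```bash
python3 w.py
python3 - <<'E'
from h import *
from fit import *
s=snap('top','t3.png');b=snap('side','s3.png')
a=cv2.resize(s['pixels'][120:230,215:325,::-1],(440,440),interpolation=2);b=cv2.resize(b['pixels'][140:250,225:315,::-1],(360,440),interpolation=2)
cv2.imwrite('pics/c3.png',np.hstack([a,b]))
p=np.load('p.npy')
for c in('top','side'):
    print(c,[(np.round(d['uv'],1).tolist(),round(d['conf'],2)) for d in manip.tip_of('thumb_stop',c)])
    for sl in(0,.02,.025): print(sl,proj(c,world(p,lidpt(0,.093,0,.014,sl))).round(1))
for y in(-.05,.05): print('crop step ends',[( (proj('top',world(p,lidpt(0,.093,y,.014,sl)))-[215,120])*4).round() for sl in(.02,.025)],[((proj('side',world(p,lidpt(0,.093,y,.014,sl)))-[225,140])*4).round() for sl in(.02,.025)])
E
```

```text
t 7.38 box xyz mm [-316.8   31.1  223.4] turn left -0.008 F box [-0.3  0.6 -0.3] w 0.00030539282629913424 tcp [ 0.6657 -0.288   0.2234] q [ 0.59  0.62 -0.43  1.31  0.25  1.23  0.7 ]
top [([251.7, 181.5], 0.93), ([397.0, 127.7], 0.87), ([393.3, 245.5], 0.74), ([123.1, 336.1], 0.69)]
0 [261.2 178. ]
0.02 [252.9 183.1]
0.025 [250.8 184.3]
side [([366.0, 179.4], 0.82), ([300.3, 145.4], 0.8), ([287.3, 349.5], 0.72), ([262.4, 210.0], 0.59)]
0 [264.  202.1]
0.02 [262.5 207.1]
0.025 [262.1 208.3]
crop step ends [array([101., 171.]), array([ 93., 176.])] [array([ 74., 259.]), array([ 72., 264.])]
crop step ends [array([202., 334.]), array([194., 340.])] [array([227., 278.]), array([226., 283.])]
```

View pics/c3.png

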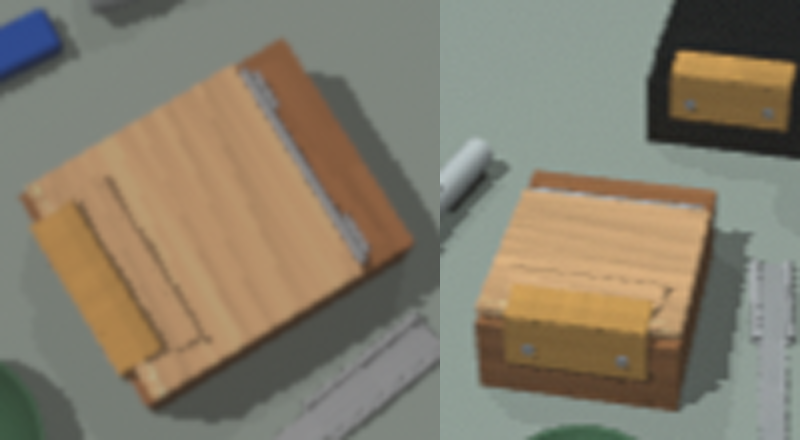

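Run:
```python
import cv2,numpy as np
a=cv2.imread('pics/t3.png')[125:228,215:325]
a=cv2.resize(a,None,fx=5.8,fy=5.8,interpolation=cv2.INTER_CUBIC)
cv2.imwrite('pics/z3.png',a); print(a.shape)
```

```text
(597, 638, 3)
```

View pics/z3.png

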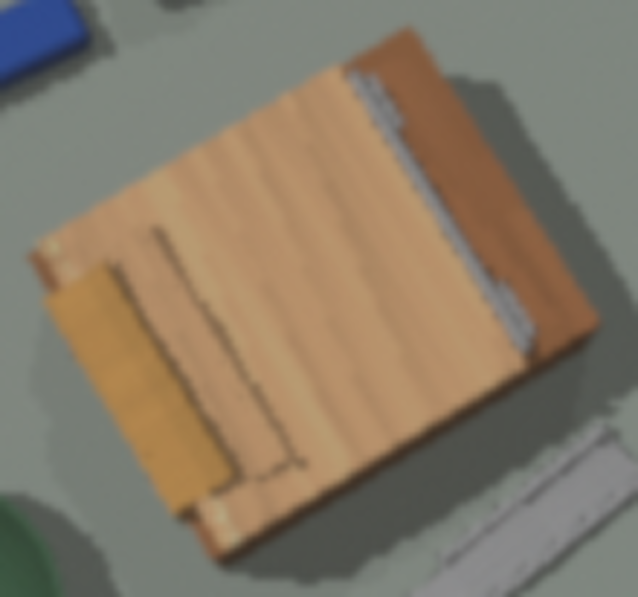

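The top view shows the lid under the lip and shut, but the step-to-lip distance measures 20.5 mm, against 17 mm when fully home. That could mean it's about 3 mm short, so I'll push gently on the thumb stop again.

Emit:
{"method": "carry_out", "body": {
  "series": [
    [[-1.75,3.6,0],0],
    [[-1.75,3.6,0],0],
    [[-1.75,3.6,0],0],
    [[-1.75,3.6,0],0],
    [[-1.75,3.6,0],0],
    [[-1.75,3.6,0],0],
    [[-1.75,3.6,0],0],
    [[0,0,0],0]
  ]
}}

```text
clock: 8.25
tool_pos: [0.5396, -0.0074, 0.2243]
tcp_rot: [3.005, 0.901, 0.07]
ft_force: [-0.3, 0.6, 0.5]
gripper_width: 0.0007
```

```bash
python3 w.py
```

```text
t 8.25 box xyz mm [-11.4  -5.7 224.3] turn left -0.041 F box [ 0.7 -0.1  0.5] w 0.0007256456982705902 tcp [ 0.5396 -0.0074  0.2243] q [ 0.35  0.33 -0.55  1.79  0.2   1.03  0.31]
```

Emit:
{"method": "carry_out", "body": {
  "series": [
    [[-0.8,0.8,-3.5],-0.02],
    [[-0.8,0.7,-3.5],-0.02],
    [[0,0,-3],0],
    [[0,0,-3],0],
    [[0,0,-2],0],
    [[0,0,0],0]
  ]
}}

```text
clock: 8.75
tool_pos: [0.5197, 0.0259, 0.0757]
tcp_rot: [3.011, 0.882, 0.089]
ft_force: [-0.6, 1.0, 1.3]
gripper_width: 0.0004
```

```bash
python3 w.py
```

```text
t 8.75 box xyz mm [27.4 -5.9 75.7] turn left -0.028 F box [1.2 0.  1.3] w 0.00040406977055777076 tcp [0.5197 0.0259 0.0757] q [ 0.22  0.48 -0.49  2.01  0.35  0.67  0.09]
```

Emit:
{"method": "carry_out", "body": {
  "series": [
    [[0.2,-0.8,0],-0.03],
    [[0.1,-0.8,0],0],
    [[0,0,-0.6],0],
    [[0,0,-0.5],0],
    [[0,0,0],0]
  ]
}}

```text
clock: 9.17
tool_pos: [0.5248, 0.0115, 0.0685]
tcp_rot: [3.022, 0.839, 0.097]
ft_force: [-0.6, -0.4, 0.7]
gripper_width: 0.0002
```

```bash
python3 w.py
```

```text
t 9.17 box xyz mm [12.4 -2.8 68.5] turn left -0.0 F box [-0.1  0.8  0.7] w 0.00020868146843924023 tcp [0.5248 0.0115 0.0685] q [ 0.24  0.49 -0.47  2.01  0.35  0.65  0.08]
```

Emit:
{"method": "carry_out", "body": {
  "series": [
    [[0,0,-0.6],0],
    [[0,0,0],0],
    [[-0.3,0.5,-0.05],0],
    [[-0.2,0.35,-0.05],0],
    [[-0.2,0.3,-0.05],0]
  ]
}}

```text
clock: 9.58
tool_pos: [0.5198, 0.0226, 0.0622]
tcp_rot: [3.021, 0.834, 0.104]
ft_force: [1.2, -0.3, 1.5]
gripper_width: 0.0003
```

```bash
python3 w.py
```

```text
t 9.58 box xyz mm [24.6 -4.2 62.2] turn left 0.002 F box [-0.9 -0.9  1.5] w 0.00033945270775637685 tcp [0.5198 0.0226 0.0622] q [ 0.21  0.49 -0.46  2.03  0.37  0.63  0.04]
```

Emit:
{"method": "carry_out", "body": {
  "series": [
    [[-0.2,0.3,0],0],
    [[-0.2,0.3,0],0],
    [[-0.2,0.35,0],0]
  ]
}}

```text
clock: 9.83
tool_pos: [0.5168, 0.0272, 0.063]
tcp_rot: [3.015, 0.827, 0.11]
ft_force: [10.9, -18.6, -3.4]
gripper_width: 0.0006
```

```bash
python3 w.py
```

```text
t 9.83 box xyz mm [30. -4. 63.] turn left 0.006 F box [-21.6   0.3  -3.4] w 0.0006208405800350174 tcp [0.5168 0.0272 0.063 ] q [ 0.19  0.48 -0.45  2.04  0.37  0.62  0.02]
```

Emit:
{"method": "carry_out", "body": {
  "series": [
    [[-0.2,0.35,0],0],
    [[-0.2,0.35,0],0]
  ]
}}

```text
clock: 10.0
tool_pos: [0.5169, 0.0269, 0.064]
tcp_rot: [3.009, 0.814, 0.116]
ft_force: [9.0, -13.5, -2.1]
gripper_width: 0.0006
```

```bash
python3 w.py
```

```text
t 10.0 box xyz mm [29.7 -4.  64. ] turn left 0.012 F box [-16.2  -0.7  -2.1] w 0.0005829276286113793 tcp [0.5169 0.0269 0.064 ] q [ 0.17  0.47 -0.45  2.05  0.38  0.62  0.  ]
```

The lid stalled at the same place again (30.0 mm, about 20 N against 3 N of friction), so it's on its hard stop. I'll back away and check once more with a refit.

Emit:
{"method": "carry_out", "body": {
  "series": [
    [[0.3,-0.5,0],0],
    [[0.3,-0.5,0.3],0],
    [[0,0,2.5],0],
    [[0,0,3.5],0],
    [[0,0,3.5],0],
    [[0,0,3.5],0],
    [[3,-3,2],0],
    [[3,-3,1],0]
  ]
}}

```text
clock: 10.67
tool_pos: [0.5709, -0.0323, 0.2306]
tcp_rot: [3.01, 0.842, 0.099]
ft_force: [1.4, 0.1, -0.0]
gripper_width: 0.0003
```

Emit:
{"method": "carry_out", "body": {
  "series": [
    [[3,-3,0],0],
    [[3,-3,0],0],
    [[2,-4,0],0],
    [[1,-4,0],0],
    [[0,-4,0],0],
    [[0,-4,0],0],
    [[0,-3,0],0],
    [[0,0,0],0]
  ]
}}

```text
clock: 11.33
tool_pos: [0.6645, -0.2884, 0.2351]
tcp_rot: [3.01, 0.855, 0.114]
ft_force: [-1.2, -0.8, -0.7]
gripper_width: 0.0001
```

```bash
python3 w.py
python3 - <<'E'
from h import *
from fit import *
s=snap('top','t4.png');snap('side','s4.png')
o=cv2.imread('pics/t3.png');n=cv2.imread('pics/t4.png')
d=cv2.absdiff(o,n).max(2)
for nm,(c,r,w,h) in dict(box=(269,180,120,100),shoe=(295,227,64,57),scr=(189,152,85,58),fl=(265,108,67,29),dish=(200,232,53,52)).items():
    sl=np.s_[r-h//2:r+h//2,c-w//2:c+w//2]; o0=cv2.imread('pics/top0.png')
    print(nm,'vs t3',int((d[sl]>40).sum()),'vs t0',int((cv2.absdiff(o0,n).max(2)[sl]>40).sum()))
T=lambda u,v:np.array([215+u/5.8,125+v/5.8])
F=[(T(410,28),-.082,-.065,.055),(T(598,322),-.082,.065,.055),(T(30,255),.082,-.065,.055),(T(110,265),.058,-.045,.069),(T(240,475),.058,.045,.069)]
f=lambda p:np.concatenate([proj('top',world(p,np.array(X)))-u for u,*X in F]+[proj('top',world(p,lidpt(0,.093,y,.014,p[3])))-u for u,y in((T(155,230),-.05),(T(300,465),.05))])
p=least_squares(f,[.53,0,2.11,.02]).x;print(p.round(4));print(f(p).reshape(-1,2).round(1).tolist())
a=cv2.resize(n[90:260,150:330],(424,400),interpolation=2);b=cv2.resize(cv2.imread('pics/s4.png')[140:240,230:310],(320,400),interpolation=2)
cv2.imwrite('pics/c4.png',np.hstack([a,b]))
E
```

```text
t 11.33 box xyz mm [-316.5   32.2  235.1] turn left -0.012 F box [-0.1  1.5 -0.7] w 8.811786990095007e-05 tcp [ 0.6645 -0.2884  0.2351] q [ 0.61  0.6  -0.44  1.32  0.23  1.21  0.72]
box vs t3 2 vs t0 4187
shoe vs t3 0 vs t0 172
scr vs t3 0 vs t0 57
fl vs t3 0 vs t0 100
dish vs t3 0 vs t0 0
[ 0.5282 -0.0035  2.1157  0.0218]
[[0.4, -0.2], [1.0, 0.5], [-0.3, 1.0], [-0.1, -0.0], [0.3, 0.6], [-0.8, -1.1], [-0.4, -0.8]]
```

View pics/c4.png

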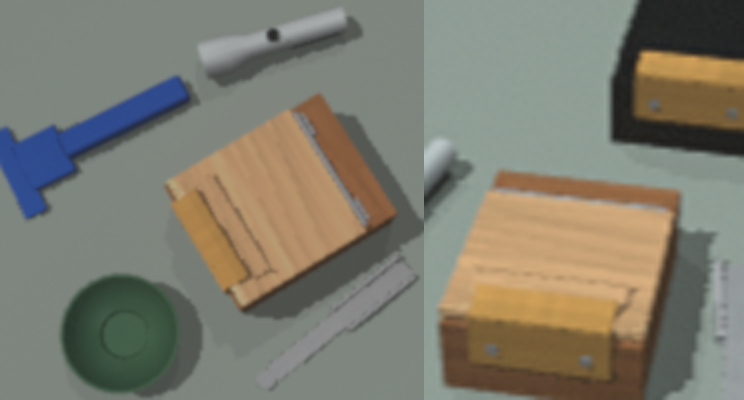

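Run:
```python
from h import *
for n in('shoehorn','ice_scraper','flashlight','key_dish'): print(n,[(np.round(d['extent']).tolist(),round(d['conf'],2)) for d in manip.search_frame(n,'top')][:1])
print(manip.job_done())
```

```text
shoehorn [([294.0, 226.0, 63.0, 54.0], 0.63)]
ice_scraper [([187.0, 152.0, 85.0, 60.0], 0.68)]
flashlight [([266.0, 108.0, 61.0, 31.0], 0.91)]
key_dish [([202.0, 231.0, 54.0, 56.0], 0.62)]
the job is handed in; nothing more can be done
None
```

The key box is shut. I pushed the lid over from behind with the closed fingertips, pressed it flat (at most about 13 N) and slid it forward by the thumb stop. I then backed away and handed it in at about 11.5 s. I never gripped the lid or touched its inner face.

**Stays shut:** after I let go, the pictures show the lid lying flat with its front edge under the brass lip, and it stayed down through several seconds with nothing touching it.

**Other items:** the shoehorn, ice scraper, flashlight and key dish are within about 2 pixels of where they started, which is detector noise.

**Fully home, with one check disagreeing:**
- **Push force:** two separate pushes stopped dead at the same place at about 18–22 N, against 3 N of slide friction. That puts the slide at about 23.5–25.7 mm, where 25 mm is home.
- **Side view:** this also fits 25 mm, though only coarsely.
- **Top view:** a refit gave 21.8 mm, with an error of about 2 mm. I trusted the hard stop over this one.

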